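# Hold open the spring gate of a steel bar crate

## Task

Hold the spring-loaded blue gate of the steel bar crate wide open so that a workmate can load it. First stand the green spray can upright on the bench, clear of the gate's swing; then squeeze the yellow slide bolt back, squeeze the red spring latch, and swing the gate out past its half-way click, right round to its stop. The gate springs back when let go, so finish still holding it wide open, with the can and the other things on the bench left undisturbed.

Things in the scene. Friction and masses are not known exactly. Their poses are not given: they have to be found in the camera images.
- crate: Fixed steel bar crate, 406 wide, 308 deep, rails 186 mm high, open at the top. Origin: on the gate's vertical hinge line at bench level; x runs from the front (plane x = 0) into the crate, y along the front, z up. The gate fills y = 0 to -200 mm, a fixed panel the rest to y = -380. Above the rails stand only the catches and the hinge's check cam and block (x -40 to 94, y -40 to 40, top 206 mm).
- hinge (a point): Point on the gate's vertical hinge line, 226 mm above the bench. Axes as the crate's.
- gate (a joint): Gate's opening (rad): 0 shut, 1.5 at its stop. It opens out to crate -x, clockwise from above. Blue frame 200 wide, 16 thick, 20 to 186 mm above the bench, 1.3 kg. A spring draws it shut: 0.25 N m shut, 0.55 at the stop. A ball check clicks half-way, adding up to 1.1 N m: first lobe at 0.5 to 0.7, notch 0.85, second lobe about 1.0, passed at 1.2. Let go beyond, the gate falls back to 1.15 or less.
- bolt (a joint): Travel of the yellow slide bolt (m), 0 fully shot, 0.014 fully drawn. It is mounted on the fixed panel beside the gate and its rod lies across the front of the gate's edge; the gate is free of it from 0.010. Friction of about 4 N: it stays where it is left.
- bolt_tab (a point): Centre of the bolt's yellow tab at the height to pinch it, 226 mm above the bench. The tab is an upright plate 22 mm (along crate x) x 8 mm (along crate y), from 192 to 246 mm above the bench. It moves with the bolt, along the crate's -y as it is drawn, towards the bolt's thumb rest. Axes as the crate's.
- bolt_rest (a point): Centre of the bolt's yellow fixed thumb rest, at the same height, on the side away from the gate, at crate y = -293 mm. A plate of the same 22 x 8 mm, up to 246 mm. Over tab and rest together the bolt measures 48 mm along y when shot and 34 mm when squeezed fully.
- latch (a joint): Travel of the red spring latch (m), 0 out (latched), 0.012 fully squeezed. It rides on the gate's top rail; its rod is behind a keeper on the crate's frame until about 0.008. A spring pushes it back out as soon as it is let go: 6.3 N at 0, 10.5 N at 0.012. So it must be kept squeezed until the gate has moved off (0.1 rad).
- latch_tab (a point): Centre of the latch's red tab at the height to pinch it, 226 mm above the bench. Upright plate, 22 mm across the gate x 8 mm along it, from 190 to 246 mm above the bench. It turns with the gate and moves along it towards the hinge (crate +y when shut) as it is squeezed. Axes as the gate's, which equal the crate's when shut.
- latch_rest (a point): Centre of the latch's red thumb rest fixed on the gate, same height and size of plate (22 x 8 mm, up to 246 mm), on the hinge side of the tab, 137 mm from the hinge line. Over tab and rest the latch measures 46 mm when out, 34 mm when squeezed; squeezed, the middle of the pair is 150 mm from the hinge line. The pair serves as the gate's handle.
- spray_center (a point): Centre, half-way up, of the green spray can with a white cap: upright, 150 mm high, diameter 53 mm up to 118 mm, cap 40 mm above, about 0.3 kg. It starts in the gate's swing, 95 to 150 mm in front of the crate. Clear of the swing: standing on the bench, its axis more than 235 mm from the hinge line (or beyond the hinge, at crate y above +45 mm).
- flange_center (a point): Bystander: steel pipe flange, a ring of outer diameter 90 mm and 16 mm high lying on the bench to the right of the crate; its centre.
- magnet_center (a point): Bystander: red welding magnet, a flat L about 97 x 98 x 20 mm lying on the bench; its centre.
- hammer_center (a point): Bystander: hammer, 270 mm long, lying on the bench to the left of the crate along its own x axis; a point near its middle.
Not all that is in view belongs to the job. What is shaped like the part that bears spray_center but brown or pink is not meant.

How it is judged:
By the outcome, as a careful person would: the job done as asked, in the order asked, and still so for the second after the job is handed in, while the arm keeps its last pose, push and grip.
It also fails if it takes over 72 s, if anything falls off the work surface, if the arm or the gripper's body presses on something with over 40 N, if the wrist force passes 120 N, or if a joint passes its speed limit or range.

## Robot

A 7-joint arm with a two-finger parallel gripper is mounted at the origin on the work surface. World frame = base frame: x ahead of the robot, y to its left, z up, the work surface at z = 0. Lengths are in m, angles in rad, forces in N, time in s.
With the tool pointing down it reaches from about 0.425 to 0.875 m from the base axis. Payload 4.7 kg.
Tool frame: the origin (TCP) lies midway between the tips of the shut fingers; the grasp point (between the pads) lies 19 mm behind it; x points along the fingers, y is the direction in which the jaws open and shut, and the axes are right-handed (so a half turn about x gives the same grasp; the last joint's range is limited). The gripper opens to 87 mm and grips with 3 to 60 N. Pads are 19 mm wide; open, the fingers measure 117 mm over their backs; the gripper's body (75 mm by 190 mm) begins 51 mm behind the grasp point.
Start: joints at [-1.33, 0.321, -0.07, 1.45, 0.023, 1.371, -0.057], TCP at [0.146, 0.633, 0.223] pointing down, gripper open.
Joint ranges: [-2.86, 2.86], [-0.3, 2.09], [-1.38, 1.24], [0.06, 2.45], [-1.56, 4.7], [0.09, 2.05], [-2.69, 2.69]. Speed limits (rad/s): [2.57, 2.57, 3.14, 3.14, 3.14, 3.14, 3.14].

## Interface

Orientations are given as a rotation vector (axis times angle).
In Python, from bench import ctrl gives the robot as it stands. The module is installed in compiled form; this text tells all that it offers.
- The arm moves only by the tool servo_tool, never from a script. Its arguments are lists of equal length, an entry for each row: "dp": the shift along the tool's x, y, z in units of 25 mm (1.0 is 25 mm), a list of three; "yaw": the turn about the tool's x in units of 6 degrees (1.0 is 6 degrees). A call has exactly 5 rows; each row shifts and turns the commanded pose from where the row before left it, along the tool's axes as they then stand; what a row does not reach is not made up. A row lasts 1/10 s, in which the tool goes at most 50 mm and 8.59 degrees, less where a joint would pass 70% of its speed; a pose out of reach is approached as far as the arm can. A call is refused whole if a number of a shift passes 1 or a number of a turn 1, either way. A call with a gripper value outside its range is refused whole. "fingers" is the opening, from 0 (shut) to 1 (fully open), set as the call begins (left out, the last holds). The fingers move at their own pace and stop on an object; "grip_force" is the grip in N (left out, the last holds). Time passes only in rows, so rows that do not move let the fingers close, or fill a call up. It gives the time, the measured TCP pose, the force and the opening at its end, in the units of the state.
- ctrl.get_state(): the state, without advancing time (a new reading comes with each control period).
- ctrl.get_image(name): name is "scene" or "top" or "wrist"; returns (picture, depth): 400x640x3 uint8, red, green, blue; 400x640 float32, m along the optical axis (not along the pixel's ray), 0 where there is no reading.
- ctrl.camera_info(name): a dict with "fx", "fy", "cx", "cy" (pixels), "extrinsics" (4x4, takes a point from world to camera coordinates); the wrist camera has in their place "hand_eye" (4x4, takes a point from camera to tool coordinates, whose origin is the TCP and whose axes are the tool frame's). Camera axes: x right, y down, z forward; pixel columns grow to the right and rows downward; lengths in m; the calibration is good to about 2 mm. The wrist camera is an equidistant fisheye: a pixel r from the principal point sees the ray r / f radians off the axis. A picture is of the moment at which its call begins: read the wrist's pose just before it. camera_info takes no time and is no camera call.
- ctrl.close_job(): hands the job in, once; it reports no verdict.
Trained networks look in the newest picture that a camera, given by its name, has taken for a name from the list of things; names that differ only in an ending like _2 or _b are one class to them, and where a whole thing is asked for, a point or a joint stands for the part that bears it (a point fixed in the world has none). Each returns a list of dicts, best first, with "score" (0 to 1); they miss things now and then, are a little off and sometimes report something else, mostly with a low value. They report only what shows in the picture. A call takes as long as a camera call. They do not tell look-alikes from the thing itself.
- ctrl.search_frame(camera, label): "extent" ([left, top, right, bottom] in pixels, round what is visible of it).
- ctrl.cut_out(camera, label): "region" (400x640 bool, what is visible of it) and "extent" ([left, top, right, bottom] in pixels, round what is visible of it).
The state is a dict: "time": time; "joint_positions": joint angles; "qd": joint speeds; "joint_torque": joint torques, N m; "position": TCP position; "tool_rot": TCP orientation; "ft_force": force on the tool from outside, world axes, zero at the start; "torque": the same for the moment, N m; "grip_width": opening from 0.0 (shut) to 1.0 (fully open).
Only numpy, scipy, OpenCV 4.12 (cv2) and the standard library are available. Lean on these libraries where they do the work, as an engineer would, in place of code of your own. Each camera call takes 0.05 s, during which the arm holds its last target.

## Working session

There is one attempt and no reset: what is moved stays moved. The work goes in short steps, Python scripts to look and compute and a tool call to move; the robot and the scene stay as the last step left them, time stands still between calls to the robot, and variables do not carry over. Pictures are saved under pics/ and viewed, and the job is handed in when it is done.

Besides the shell and the picture viewer there is one more tool, called by a JSON object that holds its "fn" and its "kwargs", one argument or row to a line. servo_tool: Moves the arm, as the interface text tells. Its arguments: {"type":"object","properties":{"dp":{"type":"array","items":{"type":"array","items":{"type":"number"}}},"yaw":{"type":"array","items":{"type":"number"}},"fingers":{"type":"number"},"grip_force":{"type":"number"}},"required":["dp","yaw"]}

```bash
ls; mkdir -p pics
python3 - <<'E'
from bench import ctrl
import cv2,numpy as np
print(ctrl.get_state())
for n in ["scene","top","wrist"]:
    p,d=ctrl.get_image(n); cv2.imwrite(f"pics/a_{n}.png",p[:,:,::-1]); np.save(f"pics/a_{n}_d.npy",d); print(n,ctrl.camera_info(n))
E
```

```text
pics
{'time': 0.0, 'joint_positions': array([-1.3298787 ,  0.32183032, -0.07007662,  1.45165766,  0.02260389,
        1.37079501, -0.05689314]), 'qd': array([-0.00104706, -0.00040662,  0.00185246, -0.00043771, -0.00121593,
       -0.0009315 , -0.00149681]), 'joint_torque': array([ 9.50611093e-05, -4.91298795e+01, -4.03780835e-01, -3.12517798e+01,
       -6.37466437e-02,  4.38224024e-02,  1.80315692e-04]), 'position': array([0.1461027 , 0.63280689, 0.2214654 ]), 'tool_rot': array([ 0.1765572 ,  1.56356449, -0.17954729]), 'ft_force': array([0.24226962, 0.18373822, 0.35493517]), 'torque': array([-0.0605239 , -0.0406343 ,  0.00504482]), 'grip_width': 0.9990369881418208}
scene {'fx': 509.9216137652483, 'fy': 509.9216137652483, 'cx': 319.8367293585195, 'cy': 189.86637637259955, 'extrinsics': array([[-0.63464244,  0.77258558,  0.01845252,  0.34335379],
       [ 0.43350562,  0.37566812, -0.81911314, -0.1209766 ],
       [-0.63976702, -0.51184469, -0.57333513,  1.72515222],
       [ 0.        ,  0.        ,  0.        ,  1.        ]])}
top {'fx': 407.8601292817878, 'fy': 407.8601292817878, 'cx': 317.7898423464495, 'cy': 205.62195042582934, 'extrinsics': array([[ 0.00168805, -0.9999911 ,  0.00386707,  0.0050421 ],
       [-0.99531019, -0.00205415, -0.09671299,  0.5409729 ],
       [ 0.09672007, -0.00368568, -0.9953048 ,  1.30772425],
       [ 0.        ,  0.        ,  0.        ,  1.        ]])}
wrist {'fx': 309.70691628693146, 'fy': 309.70691628693146, 'cx': 316.4884893777596, 'cy': 203.1335395470462, 'hand_eye': array([[-3.33820888e-04, -2.56909500e-01,  9.66435408e-01,
        -1.62944579e-01],
       [ 9.99999866e-01,  2.95928043e-04,  4.24081698e-04,
         1.89101096e-04],
       [-3.94945956e-04,  9.66435420e-01,  2.56909367e-01,
        -7.04376683e-02],
       [ 0.00000000e+00,  0.00000000e+00,  0.00000000e+00,
         1.00000000e+00]])}
```

View pics/a_scene.png

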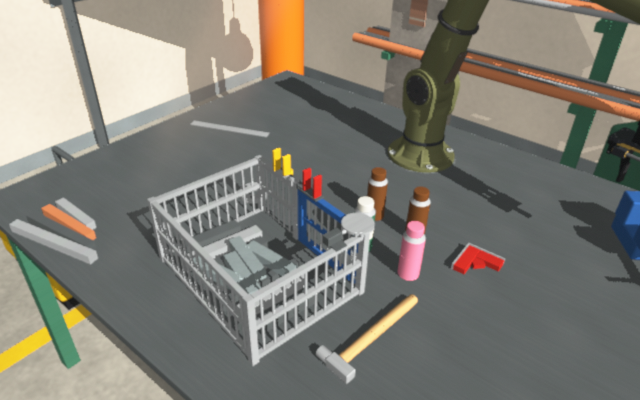

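View pics/a_top.png

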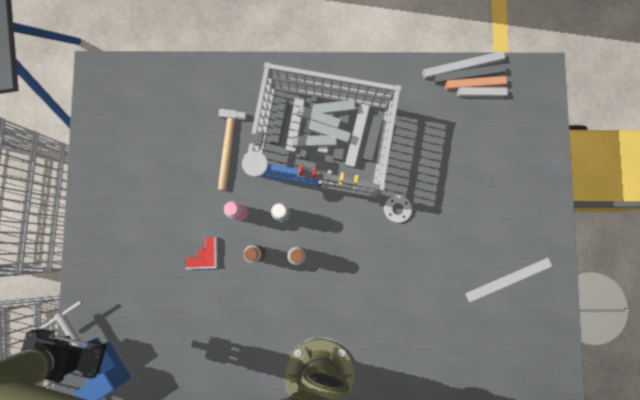

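View pics/a_wrist.png

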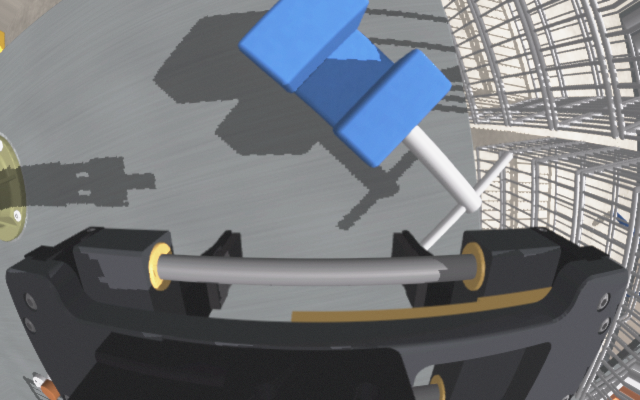

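```bash
cat > h.py <<'E'
from bench import ctrl
import cv2,numpy as np
from scipy.spatial.transform import Rotation as R
def tool_T(s=None):
    s=s or ctrl.get_state(); T=np.eye(4); T[:3,:3]=R.from_rotvec(s["tool_rot"]).as_matrix(); T[:3,3]=s["position"]; return T
def proj(n,P):
    c=ctrl.camera_info(n); q=(c["extrinsics"]@np.c_[P,np.ones(len(P))].T)[:3]
    return np.c_[c["fx"]*q[0]/q[2]+c["cx"],c["fy"]*q[1]/q[2]+c["cy"]]
def ray(n,uv,T=None):
    """world origin and direction(z=1 in cam)"""
    c=ctrl.camera_info(n)
    x=(uv[0]-c["cx"])/c["fx"];y=(uv[1]-c["cy"])/c["fy"]
    if n=="wrist":
        r=np.hypot(x,y); d=np.array([x/r*np.sin(r),y/r*np.sin(r),np.cos(r)]) if r>1e-9 else np.array([0,0,1.]); d/=d[2]
        M=T@c["hand_eye"]
    else:
        d=np.array([x,y,1.]); M=np.linalg.inv(c["extrinsics"])
    return M[:3,3],M[:3,:3]@d
def atz(n,uv,z,T=None):
    o,d=ray(n,uv,T); return o+d*(z-o[2])/d[2]
def cloud(n,depth,mask,T=None):
    v,u=np.nonzero(mask&(depth>0)); out=[]
    for a,b in zip(u,v):
        o,d=ray(n,(a,b),T); out.append(o+d*depth[b,a])
    return np.array(out)
E
python3 - <<'E'
from h import *
ims={n:(cv2.imread(f"pics/a_{n}.png"),np.load(f"pics/a_{n}_d.npy")) for n in("scene","top")}
for l in ["spray_center","crate","gate","bolt_tab","latch_tab","bolt_rest","latch_rest","hammer_center","magnet_center","flange_center","hinge"]:
    for n in ("scene","top"):
        try: r=ctrl.search_frame(n,l)
        except Exception as e: r=str(e)
        print(l,n,[(np.round(a["extent"]).astype(int).tolist(),round(a["score"],2)) for a in r] if not isinstance(r,str) else r)
a=cv2.resize(ims["top"][0][130:280,170:420],None,fx=3.2,fy=3.2,interpolation=cv2.INTER_CUBIC);cv2.imwrite("pics/b_top.png",a)
a=cv2.resize(ims["scene"][0][140:290,250:450],None,fx=4,fy=4,interpolation=cv2.INTER_CUBIC);cv2.imwrite("pics/b_sc.png",a)
E
```

```text
spray_center scene [([404, 183, 433, 227], 0.91), ([398, 220, 426, 281], 0.87), ([366, 169, 387, 219], 0.69), ([358, 196, 374, 248], 0.6)]
spray_center top [([186, 236, 216, 269], 0.68), ([272, 205, 292, 221], 0.62), ([290, 249, 304, 267], 0.6), ([243, 242, 266, 265], 0.6), ([225, 204, 246, 219], 0.57)]
crate scene [([150, 149, 370, 365], 0.83)]
crate top [([242, 64, 401, 194], 0.68)]
gate scene [([297, 165, 374, 284], 0.88), ([280, 157, 291, 175], 0.38)]
gate top [([240, 148, 324, 187], 0.71), ([243, 64, 403, 196], 0.3)]
bolt_tab scene [([283, 154, 295, 176], 0.55), ([293, 165, 378, 284], 0.49)]
bolt_tab top [([322, 169, 360, 191], 0.67)]
latch_tab scene [([294, 168, 310, 192], 0.5)]
latch_tab top [([312, 166, 324, 176], 0.55)]
bolt_rest scene [([300, 170, 312, 190], 0.74), ([317, 296, 415, 382], 0.62), ([149, 146, 372, 366], 0.58)]
bolt_rest top [([310, 168, 318, 175], 0.71)]
latch_rest scene [([290, 172, 377, 280], 0.88), ([240, 182, 269, 204], 0.49), ([294, 169, 311, 191], 0.38)]
latch_rest top [([242, 152, 331, 186], 0.65)]
hammer_center scene [([313, 294, 416, 381], 0.79)]
hammer_center top [([218, 106, 247, 189], 0.7)]
magnet_center scene [([452, 245, 508, 269], 0.67), ([292, 166, 310, 192], 0.54)]
magnet_center top [([186, 235, 214, 267], 0.83), ([243, 63, 403, 197], 0.34)]
flange_center scene [([242, 184, 269, 204], 0.59)]
flange_center top [([385, 194, 416, 223], 0.91)]
hinge scene [([148, 148, 375, 367], 0.68)]
hinge top [([243, 60, 404, 196], 0.73), ([385, 197, 414, 223], 0.7)]
```

View pics/b_top.png

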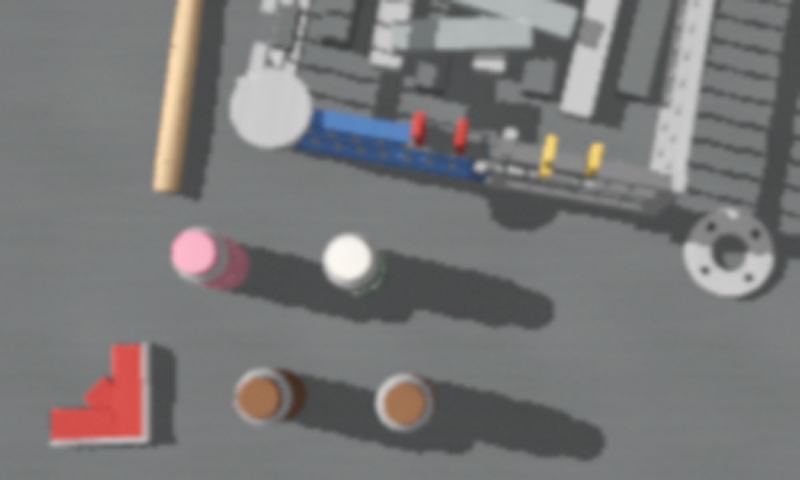

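View pics/b_sc.png

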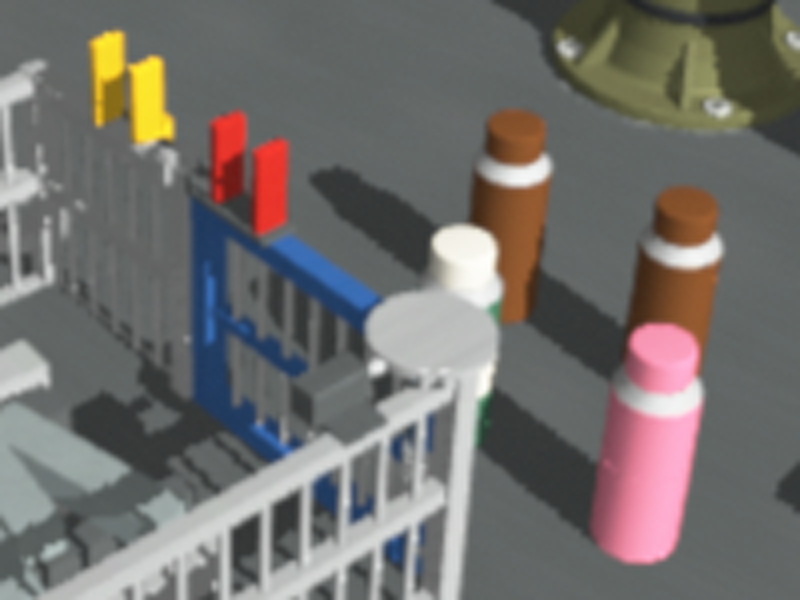

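Run:
```python
from h import *
for n in("top","scene"):
    im=cv2.imread(f"pics/a_{n}.png");d=np.load(f"pics/a_{n}_d.npy");hsv=cv2.cvtColor(im,cv2.COLOR_BGR2HSV);H,S,V=[hsv[...,i].astype(int) for i in range(3)]
    box={"top":(290,150,370,195),"scene":(265,140,335,205)}[n]
    bm=np.zeros(H.shape,bool);bm[box[1]:box[3],box[0]:box[2]]=1
    for nm,m in (("red",((H<8)|(H>172))&(S>120)),("yel",(H>18)&(H<35)&(S>110))):
        k,lab=cv2.connectedComponents((m&bm).astype(np.uint8))
        for i in range(1,k):
            if (lab==i).sum()<15: continue
            c=cloud(n,d,lab==i); t=c[c[:,2]>0.215]; 
            print(n,nm,(lab==i).sum(),"zmax",c[:,2].max().round(4),"mean",t.mean(0).round(4) if len(t) else None,"med",np.median(c,0).round(4),"min",c.min(0).round(3),"max",c.max(0).round(3))
im=cv2.imread("pics/a_top.png");d=np.load("pics/a_top_d.npy")
for u,v in((280,212),(235,210),(252,254),(297,256),(255,163),(300,169),(398,209)):
    w=np.zeros(d.shape,bool);w[v-2:v+3,u-2:u+3]=1;print((u,v),np.median(cloud("top",d,w),0).round(4))
# disc centre
hh=cloud("top",d,np.pad(np.ones((40,40),bool),((143,400-183),(235,640-275))))
t=hh[(hh[:,2]>0.195)&(hh[:,2]<.215)];print(len(t),t.mean(0),t.min(0),t.max(0))
# cap
hh=cloud("top",d,np.pad(np.ones((30,30),bool),((197,400-227),(265,640-295))))
t=hh[(hh[:,2]>0.135)];print(len(t),t.mean(0),t.min(0),t.max(0))
```

```text
top red 32 zmax 0.2509 mean [0.6212 0.0551 0.2406] med [0.6213 0.0543 0.2428] min [0.612 0.051 0.196] max [0.632 0.059 0.251]
top red 28 zmax 0.2508 mean [0.6132 0.0186 0.242 ] med [0.6141 0.0175 0.2453] min [0.606 0.015 0.197] max [0.624 0.023 0.251]
top yel 33 zmax 0.2486 mean [ 0.5999 -0.0578  0.2427] med [ 0.5963 -0.0569  0.2444] min [ 0.587 -0.078  0.015] max [ 0.641 -0.054  0.249]
top yel 29 zmax 0.2492 mean [ 0.5938 -0.0967  0.2433] med [ 0.5935 -0.0955  0.2452] min [ 0.584 -0.101  0.208] max [ 0.604 -0.092  0.249]
scene red 175 zmax 0.2466 mean [0.6188 0.0181 0.2322] med [0.6188 0.018  0.2194] min [ 0.325 -0.214  0.   ] max [0.631 0.024 0.247]
scene red 196 zmax 0.2479 mean [0.6263 0.0553 0.2328] med [0.6253 0.0556 0.2177] min [ 0.344 -0.157 -0.005] max [0.638 0.06  0.248]
scene yel 387 zmax 0.2482 mean [ 0.6023 -0.0788  0.2321] med [ 0.6011 -0.0936  0.2157] min [ 0.286 -0.385 -0.005] max [ 0.617 -0.048  0.248]
(280, 212) [0.5098 0.1183 0.15  ]
(235, 210) [0.5155 0.2515 0.1492]
(252, 254) [0.3861 0.1992 0.1494]
(297, 256) [0.3805 0.0671 0.1497]
(255, 163) [0.6472 0.1878 0.1969]
(300, 169) [0.6244 0.056  0.2423]
(398, 209) [ 5.328e-01 -2.618e-01 -5.000e-04]
383 [0.6520625  0.18920878 0.19758603] [0.6118643  0.15560756 0.19501194] [0.70512047 0.22542645 0.20775696]Traceback (most recent call last):
  File "<stdin>", line 19, in <module>
  File "h.py", line 24, in cloud
    o,d=ray(n,(a,b),T); out.append(o+d*depth[b,a])
        ~~~^^^^^^^^^^^
  File "h.py", line 11, in ray
    c=ctrl.camera_info(n)
ValueError: time passes only in moves, steps and waits
```

```bash
python3 - <<'E'
s=open('h.py').read()
s=s.replace('from scipy','_CI={}\ndef ci(n):\n    if n not in _CI: _CI[n]=ctrl.camera_info(n)\n    return _CI[n]\nfrom scipy').replace('c=ctrl.camera_info(n)','c=ci(n)')
open('h.py','w').write(s)
E
python3 - <<'E'
from h import *
s=ctrl.get_state(); T=tool_T(s);print(s["time"],T.round(3))
d=np.load("pics/a_top_d.npy")
hh=cloud("top",d,np.pad(np.ones((30,30),bool),((197,400-227),(265,640-295))))
t=hh[(hh[:,2]>0.14)];print(len(t),t.mean(0),t.min(0),t.max(0))
im=cv2.imread("pics/a_top.png");a=cv2.resize(im[195:240,255:310],None,fx=10,fy=10,interpolation=cv2.INTER_CUBIC);cv2.imwrite("pics/c_can.png",a)
E
```

```text
1.25 [[ 0.     0.225  0.974  0.146]
 [ 0.     0.974 -0.225  0.633]
 [-1.     0.     0.     0.223]
 [ 0.     0.     0.     1.   ]]
143 [0.51526451 0.12266133 0.14916642] [0.49558124 0.10366687 0.14009316] [0.53406834 0.14243314 0.15511691]
```

View pics/c_can.png

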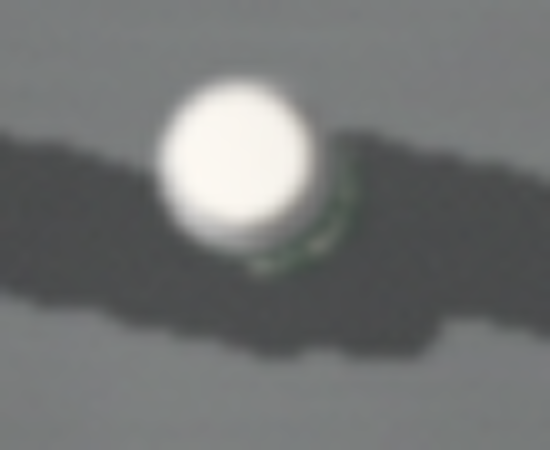

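{"fn": "servo_tool", "kwargs": {
  "dp": [
    [0, -0.8, 0.9],
    [0, -0.8, 0.9],
    [0, -0.8, 0.9],
    [0, -0.8, 0.9],
    [0, -0.8, 0.9]
  ],
  "yaw": [0, 0, 0, 0, 0]
}}

```text
time: 1.75
position: [0.234, 0.5096, 0.2227]
tool_rot: [0.178, 1.563, -0.178]
ft_force: [1.4, 0.3, 0.6]
grip_width: 0.999
```

{"fn": "servo_tool", "kwargs": {
  "dp": [
    [0, -0.8, 0.9],
    [0, -0.8, 0.9],
    [0, -0.8, 0.9],
    [0, -0.8, 0.9],
    [0, -0.8, 0.9]
  ],
  "yaw": [0, 0, 0, 0, 0]
}}

```text
time: 2.25
position: [0.3211, 0.3868, 0.2228]
tool_rot: [0.179, 1.563, -0.178]
ft_force: [0.3, 0.0, -0.3]
grip_width: 1.005
```

{"fn": "servo_tool", "kwargs": {
  "dp": [
    [0, -0.8, 0.9],
    [0, -0.8, 0.9],
    [0, -0.8, 0.9],
    [0, -0.8, 0.9],
    [0, -0.8, 0.9]
  ],
  "yaw": [0, 0, 0, 0, 0]
}}

```text
time: 2.75
position: [0.4082, 0.2641, 0.2228]
tool_rot: [0.179, 1.563, -0.178]
ft_force: [-0.0, -0.0, 0.9]
grip_width: 1.001
```

{"fn": "servo_tool", "kwargs": {
  "dp": [
    [0, -0.8, 0.9],
    [0, -0.8, 0.9],
    [0, -0.8, 0.9],
    [0, -0.8, 0.9],
    [0, 0, 0]
  ],
  "yaw": [0, 0, 0, -0.4, 0]
}}

```text
time: 3.25
position: [0.4796, 0.1623, 0.2229]
tool_rot: [0.149, 1.564, -0.151]
ft_force: [-0.3, 0.5, -0.0]
grip_width: 1.004
```

Run:
```python
from h import *
s=ctrl.get_state();T=tool_T(s);p,d=ctrl.get_image("wrist");cv2.imwrite("pics/d_w.png",p[:,:,::-1]);np.save("pics/d_w.npy",d);np.save("pics/d_T.npy",T)
print(s["time"],T.round(3),s["joint_positions"].round(2),s["ft_force"])
r=ctrl.search_frame("wrist","spray_center");print(r)
p,d=ctrl.get_image("top");cv2.imwrite("pics/d_t.png",p[:,:,::-1])
```

```text
3.25 [[ 0.002  0.19   0.982  0.48 ]
 [-0.001  0.982 -0.19   0.162]
 [-1.    -0.001  0.002  0.223]
 [ 0.     0.     0.     1.   ]] [-0.77  0.    0.39  1.81  0.    1.32  1.  ] [-0.27339822  0.49976361 -0.03010739]
[{'extent': [159.6, 85.5, 250.9, 145.5], 'score': 0.81}, {'extent': [253.5, 190.5, 316.3, 256.6], 'score': 0.6}, {'extent': [383.5, 173.0, 464.2, 253.9], 'score': 0.55}]
```

View pics/d_w.png

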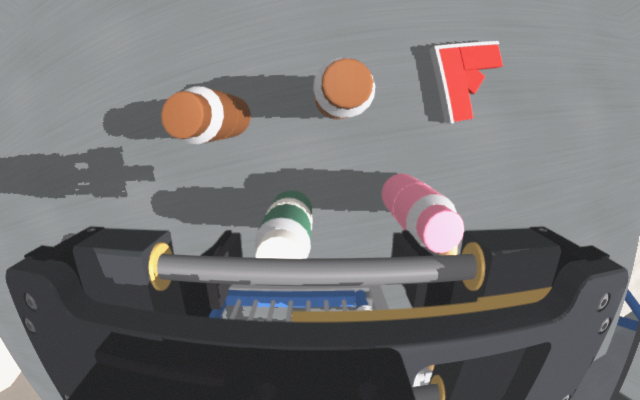

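View pics/d_t.png

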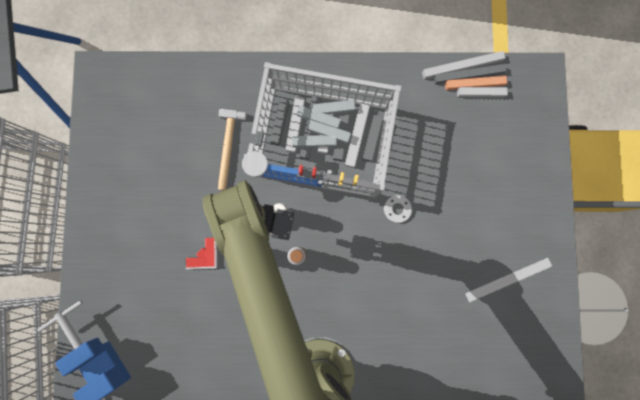

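Run:
```python
from h import *
T=np.load("pics/d_T.npy");d=np.load("pics/d_w.npy");im=cv2.imread("pics/d_w.png");hsv=cv2.cvtColor(im,cv2.COLOR_BGR2HSV)
H,S,V=[hsv[...,i].astype(int) for i in range(3)]
m=(H>45)&(H<95)&(S>80); m[:180]=0;m[270:]=0;m[:,:240]=0;m[:,340:]=0
g=cloud("wrist",d,m,T);g=g[(g[:,2]>.02)&(g[:,2]<.13)];print(len(g),g.min(0),g.max(0))
from scipy.optimize import least_squares
r=least_squares(lambda q:np.hypot(g[:,0]-q[0],g[:,1]-q[1])-.0265,[.51,.12],loss='soft_l1',f_scale=.002);print(r.x,np.abs(r.fun).mean())
m=(V>190)&(S<60);m[:225]=0;m[262:]=0;m[:,:252]=0;m[:,315:]=0
g=cloud("wrist",d,m,T);g=g[g[:,2]>.147];print(len(g),g.mean(0),g.min(0),g.max(0))
q=T[:3,:3].T@(np.array([*r.x,.089])-T[:3,3]);print(q*40)
```

```text
291 [0.48684553 0.11129351 0.0211325 ] [0.51068345 0.14936546 0.11422518]
[0.5135265  0.12268022] 0.0003333533419888259
814 [0.50217596 0.12637915 0.15545141] [0.44463204 0.10439629 0.14710125] [0.51584296 0.16577072 0.30725487]
[ 5.36198179 -1.29256632  1.62165599]
```

{"fn": "servo_tool", "kwargs": {
  "dp": [
    [0, -0.65, 0.8],
    [0, -0.65, 0.8],
    [0.5, 0, 0],
    [0.9, 0, 0],
    [0.9, 0, 0]
  ],
  "yaw": [0, 0, 0, 0, 0]
}}

```text
time: 3.9
position: [0.51, 0.1296, 0.1643]
tool_rot: [0.145, 1.566, -0.143]
ft_force: [-0.7, -0.3, -0.7]
grip_width: 1.001
```

{"fn": "servo_tool", "kwargs": {
  "dp": [
    [0.9, 0, 0],
    [0.9, 0, 0],
    [0.9, 0, 0],
    [0.35, 0, 0],
    [0, 0, 0]
  ],
  "yaw": [0, 0, 0, 0, 0]
}}

```text
time: 4.4
position: [0.509, 0.1286, 0.0874]
tool_rot: [0.143, 1.569, -0.145]
ft_force: [-0.6, 0.1, -0.2]
grip_width: 0.999
```

{"fn": "servo_tool", "kwargs": {
  "dp": [
    [0, 0, 0],
    [0, 0, 0],
    [0, 0, 0],
    [0, 0, 0],
    [0, 0, 0]
  ],
  "yaw": [0, 0, 0, 0, 0],
  "fingers": 0,
  "grip_force": 20
}}

```text
time: 4.9
position: [0.5109, 0.1271, 0.0893]
tool_rot: [0.145, 1.565, -0.146]
ft_force: [-0.5, -1.8, 2.0]
grip_width: 0.633
```

{"fn": "servo_tool", "kwargs": {
  "dp": [
    [0, 0, 0],
    [0, 0, 0],
    [-0.3, 0, 0],
    [-0.5, 0, 0],
    [-0.4, 0, 0]
  ],
  "yaw": [0, 0, 0, 0, 0]
}}

```text
time: 5.4
position: [0.5105, 0.1282, 0.1196]
tool_rot: [0.145, 1.566, -0.144]
ft_force: [-0.0, 0.2, -3.8]
grip_width: 0.607
```

{"fn": "servo_tool", "kwargs": {
  "dp": [
    [0, -0.6, 0],
    [0, -0.9, 0],
    [0, -0.9, 0],
    [0, -0.9, 0],
    [0, -0.9, 0]
  ],
  "yaw": [0, 0, 0, 0, 0]
}}

```text
time: 5.9
position: [0.4905, 0.0224, 0.1187]
tool_rot: [0.146, 1.566, -0.146]
ft_force: [0.4, 0.6, -3.5]
grip_width: 0.607
```

{"fn": "servo_tool", "kwargs": {
  "dp": [
    [0, -0.9, 0],
    [0, -0.9, 0],
    [0, -0.9, 0],
    [0, -0.9, 0],
    [0, -0.7, 0]
  ],
  "yaw": [0, 0, 0, 0, 0]
}}

```text
time: 6.4
position: [0.4703, -0.0837, 0.1187]
tool_rot: [0.147, 1.566, -0.147]
ft_force: [0.4, -1.1, -3.2]
grip_width: 0.607
```

{"fn": "servo_tool", "kwargs": {
  "dp": [
    [0, -0.3, 0],
    [0, 0, 0],
    [0.5, 0, 0],
    [0.4, 0, 0],
    [0.1, 0, 0]
  ],
  "yaw": [0, 0, 0, 0, 0]
}}

```text
time: 6.9
position: [0.4688, -0.0875, 0.0917]
tool_rot: [0.144, 1.57, -0.144]
ft_force: [-0.8, 0.3, -3.7]
grip_width: 0.607
```

{"fn": "servo_tool", "kwargs": {
  "dp": [
    [0.05, 0, 0],
    [0.05, 0, 0],
    [0.05, 0, 0],
    [0, 0, 0],
    [0, 0, 0]
  ],
  "yaw": [0, 0, 0, 0, 0]
}}

```text
time: 7.4
position: [0.4704, -0.0886, 0.0903]
tool_rot: [0.145, 1.565, -0.145]
ft_force: [1.1, -1.1, -2.5]
grip_width: 0.608
```

{"fn": "servo_tool", "kwargs": {
  "dp": [
    [0.04, 0, 0],
    [0.03, 0, 0],
    [0, 0, 0],
    [0, 0, 0],
    [0, 0, 0]
  ],
  "yaw": [0, 0, 0, 0, 0]
}}

```text
time: 7.9
position: [0.471, -0.0888, 0.0891]
tool_rot: [0.145, 1.564, -0.145]
ft_force: [-0.2, -0.4, 6.2]
grip_width: 0.605
```

On the bench (contact force +6 N). Release gently and rise.

{"fn": "servo_tool", "kwargs": {
  "dp": [
    [0, 0, 0],
    [0, 0, 0],
    [0, 0, 0],
    [0, 0, 0],
    [0, 0, 0]
  ],
  "yaw": [0, 0, 0, 0, 0],
  "fingers": 1
}}

```text
time: 8.4
position: [0.4701, -0.0884, 0.0881]
tool_rot: [0.145, 1.566, -0.145]
ft_force: [-0.0, 0.0, 0.4]
grip_width: 0.956
```

{"fn": "servo_tool", "kwargs": {
  "dp": [
    [-0.3, 0, 0],
    [-0.8, 0, 0],
    [-1, 0, 0],
    [-1, 0, 0],
    [-1, 0, 0]
  ],
  "yaw": [0, 0, 0, 0, 0]
}}

```text
time: 8.9
position: [0.4702, -0.0887, 0.1924]
tool_rot: [0.146, 1.565, -0.145]
ft_force: [0.7, -0.1, 0.3]
grip_width: 1.004
```

{"fn": "servo_tool", "kwargs": {
  "dp": [
    [-1, 0, 0],
    [-1, 0, 0],
    [-0.8, 0, 0],
    [0, 0, 0],
    [0, 0, 0]
  ],
  "yaw": [0, 0, 0, 0, 0]
}}

```text
time: 9.4
position: [0.4702, -0.0886, 0.2609]
tool_rot: [0.146, 1.565, -0.145]
ft_force: [-0.5, -0.2, -0.6]
grip_width: 0.997
```

Run:
```python
from h import *
s=ctrl.get_state();T=tool_T(s);p,d=ctrl.get_image("wrist");cv2.imwrite("pics/e_w.png",p[:,:,::-1]);np.save("pics/e_w.npy",d);np.save("pics/e_T.npy",T)
print(s["time"],T.round(3),s["joint_positions"].round(2),s["ft_force"])
p,d=ctrl.get_image("scene");cv2.imwrite("pics/e_s.png",p[:,:,::-1])
```

```text
9.4 [[ 0.001  0.184  0.983  0.47 ]
 [ 0.     0.983 -0.184 -0.089]
 [-1.     0.     0.001  0.261]
 [ 0.     0.     0.     1.   ]] [-0.51 -0.1   0.6   1.82  0.06  1.4   1.47] [-0.5223287  -0.16771973 -0.59068931]
```

View pics/e_w.png

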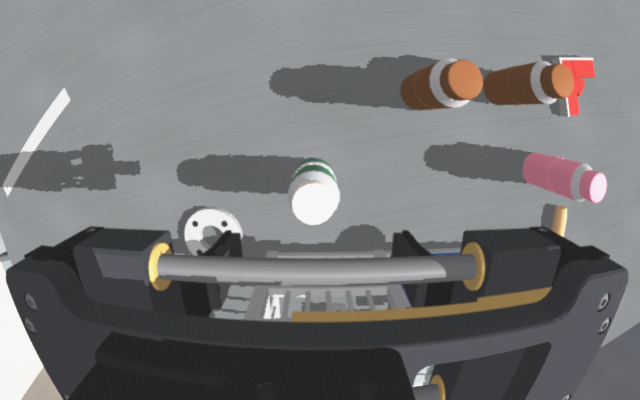

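View pics/e_s.png

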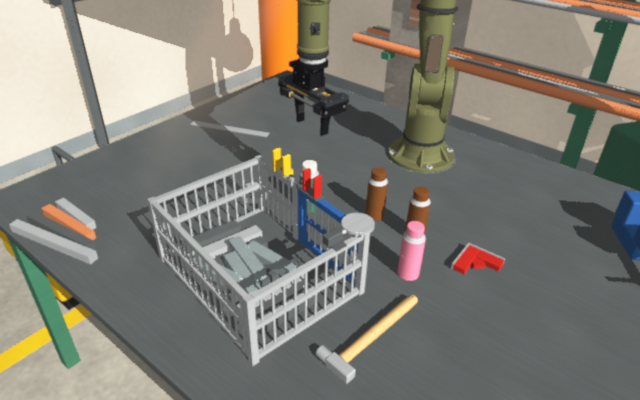

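{"fn": "servo_tool", "kwargs": {
  "dp": [
    [-0.8, 0, 0],
    [-0.8, 0.4, 0.8],
    [0, 0.6, 0.9],
    [0, 0.6, 0.9],
    [0, 0.6, 0.9]
  ],
  "yaw": [0, 0, 0, 0, 0]
}}

```text
time: 10.0
position: [0.5668, -0.05, 0.2996]
tool_rot: [0.145, 1.568, -0.145]
ft_force: [-0.1, 0.1, 0.0]
grip_width: 0.997
```

{"fn": "servo_tool", "kwargs": {
  "dp": [
    [0, 0.6, 0.9],
    [0, 0.5, 0.9],
    [0, 0.4, 0.9],
    [0, 0, 0.7],
    [0, 0, 0]
  ],
  "yaw": [0, 0, 0, 0, 0]
}}

```text
time: 10.5
position: [0.6575, -0.0293, 0.298]
tool_rot: [0.143, 1.569, -0.147]
ft_force: [-0.1, 0.1, 0.0]
grip_width: 0.998
```

Run:
```python
from h import *
s=ctrl.get_state();T=tool_T(s);p,d=ctrl.get_image("wrist");cv2.imwrite("pics/f_w.png",p[:,:,::-1]);np.save("pics/f_w.npy",d);np.save("pics/f_T.npy",T)
print(s["time"],T.round(3),s["joint_positions"].round(2),s["ft_force"])
```

```text
10.5 [[-0.004  0.184  0.983  0.657]
 [-0.002  0.983 -0.184 -0.029]
 [-1.    -0.003 -0.003  0.298]
 [ 0.     0.     0.     1.   ]] [-0.45  0.35  0.61  1.32 -0.2   1.53  1.53] [-0.07335317  0.07628187  0.03888889]
```

View pics/f_w.png

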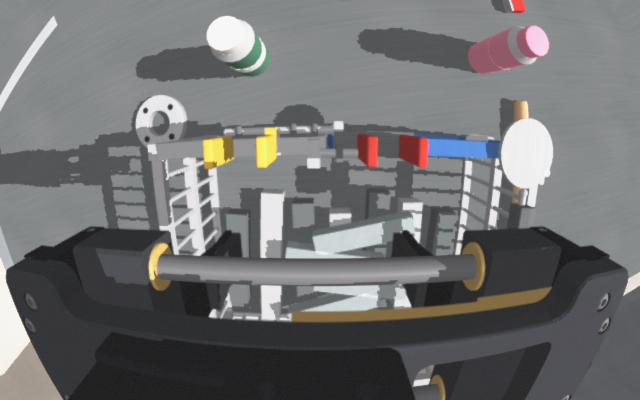

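Run:
```python
from h import *
T=np.load("pics/f_T.npy");d=np.load("pics/f_w.npy");im=cv2.imread("pics/f_w.png");hsv=cv2.cvtColor(im,cv2.COLOR_BGR2HSV)
H,S,V=[hsv[...,i].astype(int) for i in range(3)]
for nm,mm in (("red",((H<8)|(H>172))&(S>120)),("yel",(H>18)&(H<35)&(S>110))):
    m=mm.copy();m[:125]=0;m[172:]=0;m[:,:195]=0;m[:,435:]=0
    k,lab=cv2.connectedComponents(m.astype(np.uint8))
    for i in range(1,k):
        if (lab==i).sum()<40: continue
        c=cloud("wrist",d,lab==i,T); c=c[c[:,2]>.19]; l=(c-[0.607,-.02,0])@np.array([[.983,.184,0],[-.184,.983,0],[0,0,1]])
        t=l[l[:,2]>np.percentile(l[:,2],99)-.006]
        print(nm,len(c),"local xy pct", np.percentile(l,[2,50,98],axis=0).round(4).tolist(),"top",np.percentile(t,[3,97],axis=0).round(4).tolist())
c=cloud("wrist",d,np.pad(np.ones((80,65),bool),((110,210),(495,80))),T);t=c[(c[:,2]>.19)&(c[:,2]<.215)]
print(len(t),t.mean(0),np.percentile(t,[2,98],axis=0))
crop=cv2.resize(im[120:175,190:440],None,fx=3.2,fy=3.2,interpolation=cv2.INTER_CUBIC);cv2.imwrite("pics/f_c.png",crop)
```

```text
red 562 local xy pct [[-0.0105, 0.0346, 0.2005], [-0.0007, 0.0363, 0.2455], [0.01, 0.0427, 0.2478]] top [[-0.0099, 0.0349, 0.2429], [0.01, 0.0425, 0.2479]]
red 770 local xy pct [[-0.0106, 0.0725, 0.1939], [-0.0006, 0.0734, 0.2371], [0.0093, 0.0799, 0.2478]] top [[-0.0104, 0.0729, 0.2428], [0.0093, 0.0802, 0.2479]]
yel 658 local xy pct [[-0.0145, -0.0426, 0.1966], [-0.0013, -0.0363, 0.2433], [0.0103, -0.0346, 0.2476]] top [[-0.0091, -0.0424, 0.2434], [0.0101, -0.0349, 0.2478]]
yel 814 local xy pct [[-0.0095, -0.0818, 0.1938], [0.0006, -0.0752, 0.2346], [0.011, -0.0743, 0.2476]] top [[-0.0091, -0.082, 0.2428], [0.0106, -0.0747, 0.2477]]
3059 [0.64429805 0.18763778 0.19662175] [[0.61208225 0.15598204 0.1928234 ]
 [0.67725305 0.22243146 0.19828575]]
```

View pics/f_c.png

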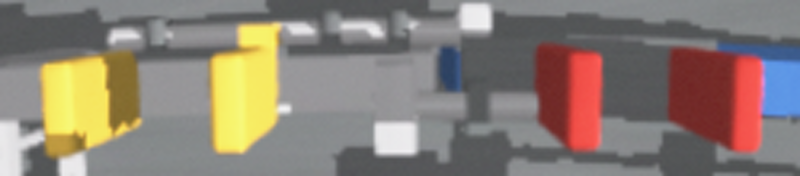

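{"fn": "servo_tool", "kwargs": {
  "dp": [
    [0, -0.9, -0.7],
    [0, -0.9, -0.7],
    [0, -0.8, -0.6],
    [0, 0, 0],
    [0, 0, 0]
  ],
  "yaw": [0, 0, -0.08, 0, 0]
}}

```text
time: 11.05
position: [0.5948, -0.0842, 0.3011]
tool_rot: [0.141, 1.566, -0.138]
ft_force: [1.0, 0.1, 0.1]
grip_width: 1.0
```

```bash
cat > loc.py <<'E'
from h import *
s=ctrl.get_state();T=tool_T(s);
X=np.array([.983,-.184,0]);Y=np.array([.184,.983,0]);X/=np.linalg.norm(X);Y/=np.linalg.norm(Y)
dl=T[:3,3]-[.607,-.02,0]
print(s["time"],"local",(dl@X).round(4),(dl@Y).round(4),"z",dl[2].round(4),"yaw deg",np.degrees(np.arctan2(T[1,1],T[0,1])).round(2),"ft",s["ft_force"].round(1),"w",(s["grip_width"]*87).round(1),s["joint_positions"].round(2), "tilt",T[:3,0].round(3))
H=np.array([.6445,.1907]);v=T[:2,3]-H
Xc=np.array([np.cos(np.radians(-10.1)),np.sin(np.radians(-10.1))]);Yc=np.array([-Xc[1],Xc[0]])
print("hinge r",np.hypot(*v).round(4),"gate ang",np.arctan2(-(v@Xc),-(v@Yc)).round(4),"yaw-ang",(np.radians(79.9)-np.arctan2(T[1,1],T[0,1])).round(4))
E
python3 loc.py
```

```text
Traceback (most recent call last):
  File "loc.py", line 5, in <module>
    print(s["time"],"local",(dl@X).round(4),(dl@Y).round(4),"z",dl[2].round(4),"yaw deg",np.degrees(np.arctan2(T[1,1],T[0,1])).round(2),"ft",s["ft_force"].round(1),"w",(s["grip_width"]*87).round(1),s["joint_positions"].round(2), "tilt",T[:3,0].round(3))
                                                                                                                                                                        ^^^^^^^^^^^^^^^^^^^^^^^^^^
AttributeError: 'float' object has no attribute 'round'
```

{"fn": "servo_tool", "kwargs": {
  "dp": [
    [0.9, 0, 0],
    [0.9, 0, 0],
    [0.9, 0, 0],
    [0.8, 0, 0],
    [0.2, 0, 0]
  ],
  "yaw": [0, 0, 0, 0, 0]
}}

```text
time: 11.55
position: [0.5945, -0.0822, 0.2054]
tool_rot: [0.137, 1.571, -0.137]
ft_force: [-0.5, -0.3, 0.1]
grip_width: 1.001
```

```bash
sed -i 's/(s\["grip_width"\]\*87).round(1)/round(float(s["grip_width"])*87,1)/' loc.py; python3 loc.py
```

```text
11.55 local -0.0009 -0.0634 z 0.2054 yaw deg 80.0 ft [-0.5 -0.3  0.1] w 87.1 [-0.44  0.25  0.63  1.62 -0.15  1.32  1.61] tilt [-0.005  0.001 -1.   ]
hinge r 0.2774 gate ang 0.005 yaw-ang -0.0017
```

{"fn": "servo_tool", "kwargs": {
  "dp": [
    [0, -0.04, 0],
    [0, 0, 0],
    [0, 0, 0],
    [0, 0, 0],
    [0, 0, 0]
  ],
  "yaw": [0, 0, 0, 0, 0],
  "fingers": 0,
  "grip_force": 20
}}

```text
time: 12.05
position: [0.5963, -0.0836, 0.2092]
tool_rot: [0.14, 1.564, -0.136]
ft_force: [0.6, 4.0, 2.0]
grip_width: 0.634
```

{"fn": "servo_tool", "kwargs": {
  "dp": [
    [0, 0, 0],
    [0, 0, 0],
    [0, 0, 0],
    [0, 0, 0],
    [0, 0, 0]
  ],
  "yaw": [0, 0, 0, 0, 0],
  "grip_force": 30
}}

```text
time: 12.55
position: [0.596, -0.0856, 0.2091]
tool_rot: [0.139, 1.565, -0.139]
ft_force: [0.5, 1.6, 5.8]
grip_width: 0.383
```

```bash
python3 loc.py
```

```text
12.55 local 0.0012 -0.0665 z 0.2091 yaw deg 79.87 ft [0.5 1.6 5.8] w 33.3 [-0.43  0.25  0.63  1.62 -0.15  1.32  1.62] tilt [ 0.002 -0.    -1.   ]
hinge r 0.2805 gate ang -0.0024 yaw-ang 0.0005
```

{"fn": "servo_tool", "kwargs": {
  "dp": [
    [0, 0, 0],
    [0, 0, 0],
    [0, 0, 0],
    [0, 0, 0],
    [-0.4, 0, 0]
  ],
  "yaw": [0, 0, 0, 0, 0],
  "fingers": 1
}}

```text
time: 13.05
position: [0.5943, -0.0852, 0.217]
tool_rot: [0.139, 1.57, -0.139]
ft_force: [-0.1, -0.3, -0.5]
grip_width: 0.75
```

{"fn": "servo_tool", "kwargs": {
  "dp": [
    [-0.9, 0, 0],
    [-0.9, 0, 0],
    [-0.4, 0.6, 0],
    [0, 0.9, 0],
    [0, 0.9, 0]
  ],
  "yaw": [0, 0, 0, 0, 0]
}}

```text
time: 13.55
position: [0.6064, -0.0243, 0.2739]
tool_rot: [0.139, 1.565, -0.138]
ft_force: [-0.0, -0.3, -0.1]
grip_width: 0.998
```

{"fn": "servo_tool", "kwargs": {
  "dp": [
    [0, 0.9, 0],
    [0, 0.9, 0],
    [0, 0.9, 0],
    [0, 0.1, 0],
    [0, 0, 0]
  ],
  "yaw": [0, 0, 0, 0, 0]
}}

```text
time: 14.05
position: [0.6181, 0.0439, 0.273]
tool_rot: [0.137, 1.567, -0.137]
ft_force: [0.1, -1.2, -0.6]
grip_width: 1.0
```

```bash
python3 loc.py
python3 - <<'E'
from h import *
p,d=ctrl.get_image("scene");cv2.imwrite("pics/g_s.png",cv2.resize(p[100:260,220:440,::-1],None,fx=3.6,fy=3.6))
p,d=ctrl.get_image("wrist");cv2.imwrite("pics/g_w.png",p[:,:,::-1])
E
```

```text
14.05 local -0.0008 0.0649 z 0.273 yaw deg 80.0 ft [ 0.1 -1.2 -0.6] w 87.0 [-0.58  0.26  0.57  1.47 -0.14  1.45  1.39] tilt [-0.001 -0.    -1.   ]
hinge r 0.1491 gate ang 0.0015 yaw-ang -0.0018
```

View pics/g_s.png

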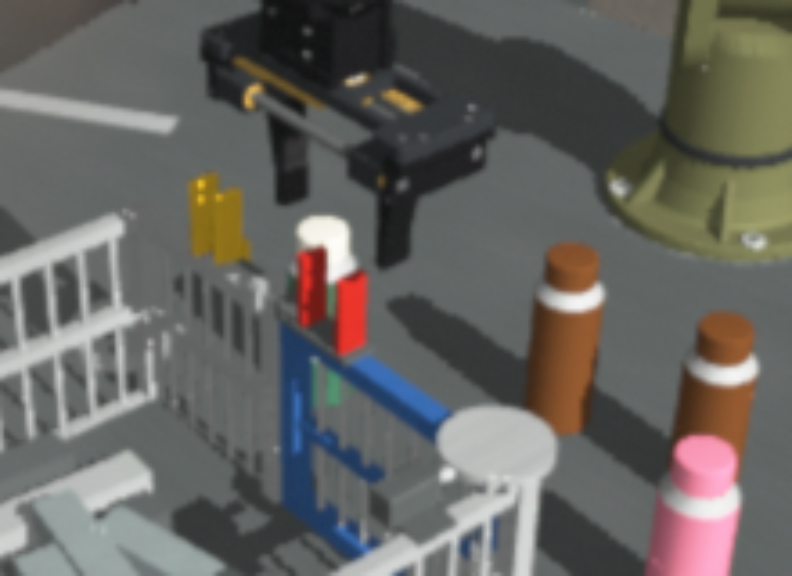

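{"fn": "servo_tool", "kwargs": {
  "dp": [
    [0.9, 0, 0],
    [0.9, 0, 0],
    [0.7, 0, 0],
    [0, 0, 0],
    [0, 0, 0]
  ],
  "yaw": [0, 0, 0, 0, 0]
}}

```text
time: 14.65
position: [0.6183, 0.0416, 0.2113]
tool_rot: [0.14, 1.566, -0.14]
ft_force: [-0.1, -0.2, 0.5]
grip_width: 1.0
```

{"fn": "servo_tool", "kwargs": {
  "dp": [
    [0, 0, 0],
    [0, 0, 0],
    [0, 0, 0],
    [0, 0, 0],
    [0, 0, 0]
  ],
  "yaw": [0, 0, 0, 0, 0],
  "fingers": 0,
  "grip_force": 40
}}

```text
time: 15.15
position: [0.6183, 0.0417, 0.2111]
tool_rot: [0.137, 1.566, -0.14]
ft_force: [-1.9, -6.9, 1.8]
grip_width: 0.629
```

{"fn": "servo_tool", "kwargs": {
  "dp": [
    [0, 0, 0],
    [0, 0, 0],
    [0, 0, 0],
    [0, 0, 0],
    [0, 0, 0]
  ],
  "yaw": [0, 0, 0, 0, 0]
}}

```text
time: 15.65
position: [0.6186, 0.0432, 0.2109]
tool_rot: [0.138, 1.566, -0.138]
ft_force: [1.6, -0.7, 0.3]
grip_width: 0.38
```

```bash
python3 loc.py
```

```text
15.65 local -0.0002 0.0642 z 0.2109 yaw deg 79.91 ft [ 1.6 -0.7  0.3] w 33.1 [-0.57  0.29  0.56  1.57 -0.16  1.33  1.4 ] tilt [ 0.001 -0.    -1.   ]
hinge r 0.1498 gate ang -0.0025 yaw-ang -0.0001
```

{"fn": "servo_tool", "kwargs": {
  "dp": [
    [0, 0.01, -0.31],
    [0, 0.01, -0.31],
    [0, 0.01, -0.31],
    [0, 0.01, -0.31],
    [0, 0.01, -0.31]
  ],
  "yaw": [0.5, 0.5, 0.5, 0.5, 0.5]
}}

```text
time: 16.15
position: [0.5816, 0.055, 0.2109]
tool_rot: [0.345, 1.542, -0.345]
ft_force: [1.4, -1.2, 0.4]
grip_width: 0.375
```

```bash
python3 loc.py
```

```text
16.15 local -0.0388 0.0691 z 0.2109 yaw deg 64.8 ft [ 1.4 -1.2  0.4] w 32.6 [-0.65  0.2   0.59  1.66 -0.12  1.32  1.09] tilt [ 0.001 -0.    -1.   ]
hinge r 0.1495 gate ang 0.2578 yaw-ang 0.2636
```

{"fn": "servo_tool", "kwargs": {
  "dp": [
    [0, 0.01, -0.33],
    [0, 0.01, -0.32],
    [0, 0.01, -0.32],
    [0, 0.01, -0.32],
    [0, 0.01, -0.32]
  ],
  "yaw": [0.5, 0.5, 0.5, 0.5, 0.5]
}}

```text
time: 16.65
position: [0.5483, 0.0764, 0.2109]
tool_rot: [0.55, 1.498, -0.549]
ft_force: [5.3, -1.6, -1.1]
grip_width: 0.377
```

```bash
python3 loc.py
```

```text
16.65 local -0.0754 0.084 z 0.2109 yaw deg 49.74 ft [ 5.3 -1.6 -1.1] w 32.8 [-0.73  0.13  0.59  1.73 -0.07  1.3   0.75] tilt [ 0.002 -0.    -1.   ]
hinge r 0.1493 gate ang 0.5233 yaw-ang 0.5263
```

{"fn": "servo_tool", "kwargs": {
  "dp": [
    [0, 0.01, -0.32],
    [0, 0.01, -0.32],
    [0, 0.01, -0.32],
    [0, 0.01, -0.32],
    [0, 0.01, -0.32]
  ],
  "yaw": [0.5, 0.5, 0.5, 0.5, 0.5]
}}

```text
time: 17.15
position: [0.5221, 0.1055, 0.2109]
tool_rot: [0.752, 1.434, -0.752]
ft_force: [4.7, -1.9, -1.7]
grip_width: 0.377
```

```bash
python3 loc.py
```

```text
17.15 local -0.1065 0.1077 z 0.2109 yaw deg 34.71 ft [ 4.7 -1.9 -1.7] w 32.8 [-0.79  0.07  0.57  1.78 -0.04  1.3   0.4 ] tilt [ 0.003 -0.001 -1.   ]
hinge r 0.1491 gate ang 0.7862 yaw-ang 0.7886
```

{"fn": "servo_tool", "kwargs": {
  "dp": [
    [0, 0.01, -0.32],
    [0, 0.01, -0.32],
    [0, 0.0, -0.32],
    [0, 0.0, -0.32],
    [0, 0.01, -0.32]
  ],
  "yaw": [0.5, 0.5, 0.5, 0.5, 0.5]
}}

```text
time: 17.65
position: [0.5043, 0.1402, 0.2109]
tool_rot: [0.953, 1.348, -0.951]
ft_force: [7.3, -2.3, -3.3]
grip_width: 0.377
```

```bash
python3 loc.py
```

```text
17.65 local -0.1304 0.1386 z 0.2109 yaw deg 19.69 ft [ 7.3 -2.3 -3.3] w 32.8 [-0.85  0.05  0.55  1.8  -0.02  1.3   0.05] tilt [ 0.004 -0.002 -1.   ]
hinge r 0.149 gate ang 1.0488 yaw-ang 1.0509
```

{"fn": "servo_tool", "kwargs": {
  "dp": [
    [0, 0.01, -0.32],
    [0, 0.0, -0.32],
    [0, 0.0, -0.32],
    [0, 0.0, -0.32],
    [0, 0.01, -0.32]
  ],
  "yaw": [0.5, 0.5, 0.5, 0.5, 0.5]
}}

```text
time: 18.15
position: [0.4962, 0.1787, 0.2109]
tool_rot: [1.151, 1.241, -1.146]
ft_force: [11.1, -2.8, -4.1]
grip_width: 0.382
```

```bash
python3 loc.py
```

```text
18.15 local -0.1455 0.1749 z 0.2109 yaw deg 4.62 ft [11.1 -2.8 -4.1] w 33.2 [-0.9   0.06  0.52  1.79 -0.03  1.3  -0.29] tilt [ 0.006 -0.002 -1.   ]
hinge r 0.1488 gate ang 1.3139 yaw-ang 1.3139
```

{"fn": "servo_tool", "kwargs": {
  "dp": [
    [0, 0.03, -0.32],
    [0, 0.02, -0.32],
    [0, 0.02, -0.32],
    [0, 0, 0],
    [0, 0, 0]
  ],
  "yaw": [0.5, 0.5, 0.5, 0, 0]
}}

```text
time: 18.65
position: [0.4962, 0.2019, 0.2109]
tool_rot: [1.263, 1.169, -1.263]
ft_force: [5.2, -5.0, -0.9]
grip_width: 0.379
```

```bash
python3 loc.py
```

```text
18.65 local -0.1498 0.1977 z 0.2109 yaw deg -4.28 ft [ 5.2 -5.  -0.9] w 33.0 [-0.92  0.08  0.51  1.77 -0.04  1.3  -0.48] tilt [ 0.003 -0.003 -1.   ]
hinge r 0.1488 gate ang 1.47 yaw-ang 1.4691
```

{"fn": "servo_tool", "kwargs": {
  "dp": [
    [0, 0.02, -0.1],
    [0, 0.01, -0.09],
    [0, 0, 0],
    [0, 0, 0],
    [0, 0, 0]
  ],
  "yaw": [0.15, 0.13, 0, 0, 0]
}}

```text
time: 19.15
position: [0.4966, 0.2065, 0.2109]
tool_rot: [1.284, 1.155, -1.285]
ft_force: [4.3, -5.8, -0.2]
grip_width: 0.378
```

```bash
python3 loc.py
```

```text
19.15 local -0.1502 0.2024 z 0.2109 yaw deg -5.96 ft [ 4.3 -5.8 -0.2] w 32.9 [-0.92  0.09  0.51  1.76 -0.04  1.3  -0.51] tilt [ 0.001 -0.002 -1.   ]
hinge r 0.1487 gate ang 1.5011 yaw-ang 1.4986
```

Push on gently to find the stop.

{"fn": "servo_tool", "kwargs": {
  "dp": [
    [0, 0, -0.08],
    [0, 0, -0.08],
    [0, 0, 0],
    [0, 0, 0],
    [0, 0, 0]
  ],
  "yaw": [0.1, 0.1, 0, 0, 0]
}}

```text
time: 19.65
position: [0.4968, 0.2078, 0.2109]
tool_rot: [1.296, 1.142, -1.303]
ft_force: [1.1, -10.8, 2.6]
grip_width: 0.382
```

```bash
python3 loc.py
```

```text
19.65 local -0.1503 0.2036 z 0.2109 yaw deg -7.16 ft [  1.1 -10.8   2.6] w 33.3 [-0.93  0.09  0.51  1.76 -0.04  1.3  -0.53] tilt [-0.    -0.007 -1.   ]
hinge r 0.1487 gate ang 1.5098 yaw-ang 1.5194
```

```bash
python3 - <<'E'
from h import *
for n in("scene","top","wrist"):
    p,d=ctrl.get_image(n);cv2.imwrite(f"pics/h_{n}.png",p[:,:,::-1]);np.save(f"pics/h_{n}.npy",d)
E
python3 loc.py
```

```text
19.8 local -0.1503 0.2037 z 0.2109 yaw deg -7.16 ft [  2.1 -11.9   2.6] w 32.9 [-0.93  0.09  0.51  1.76 -0.04  1.3  -0.53] tilt [ 0.    -0.007 -1.   ]
hinge r 0.1487 gate ang 1.5099 yaw-ang 1.5195
```

View pics/h_scene.png

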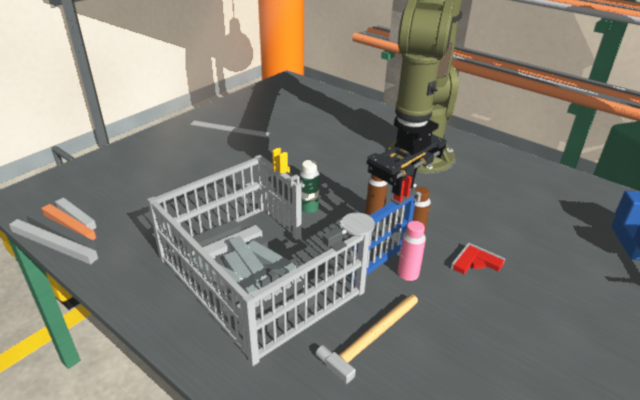

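View pics/h_top.png

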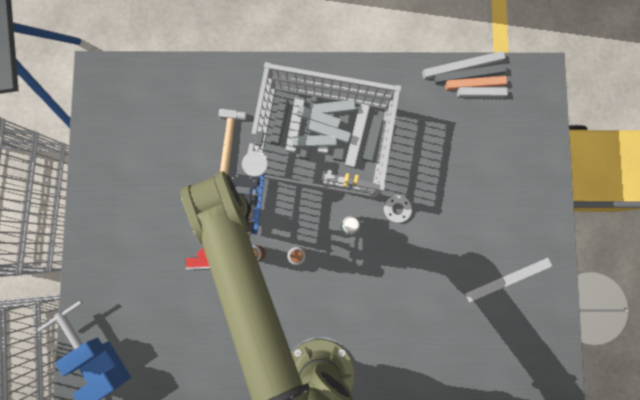

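View pics/h_wrist.png

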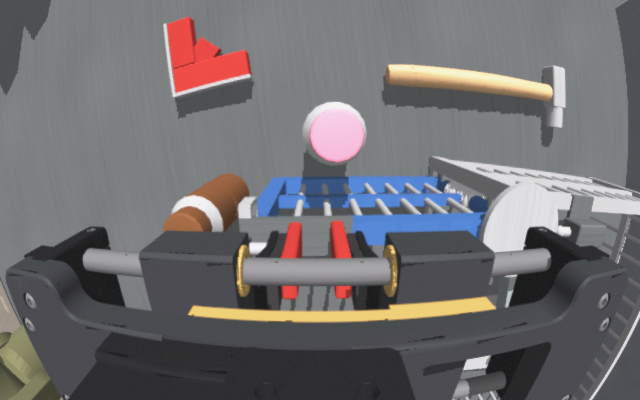

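{"fn": "servo_tool", "kwargs": {
  "dp": [
    [0, 0, 0],
    [0, 0, 0],
    [0, 0, 0],
    [0, 0, 0],
    [0, 0, 0]
  ],
  "yaw": [0, 0, 0, 0, 0]
}}

```text
time: 20.3
position: [0.4968, 0.2078, 0.2109]
tool_rot: [1.296, 1.142, -1.303]
ft_force: [1.5, -9.6, 2.9]
grip_width: 0.38
```

```bash
python3 loc.py; python3 -c "
from bench import ctrl
print(ctrl.close_job())"
```

```text
20.3 local -0.1503 0.2036 z 0.2109 yaw deg -7.16 ft [ 1.5 -9.6  2.9] w 33.1 [-0.93  0.09  0.51  1.76 -0.04  1.3  -0.53] tilt [ 0.    -0.007 -1.   ]
hinge r 0.1487 gate ang 1.5098 yaw-ang 1.5194
the job is handed in; nothing more can be done
None
```

The gate is wide open against its stop and the arm is still holding it there. I handed the job in at 20.3 s; it gives no verdict.

- **Spray can:** I stood the green can upright near world (0.47, -0.09), about 0.33 m from the hinge line, so it is clear of the swing.
- **Bolt:** squeezed until the gripper opening read 33 mm, which is fully drawn. A picture taken after I let go shows the tab still drawn back.
- **Latch:** squeezed to the same 33 mm and kept squeezed while I swung the gate round.
- **Last checks:** the gate angle came out at 1.51 rad from the tool's position, and 1.52 from its yaw. I estimated the hinge position from the cameras, so both agree with the 1.5 rad stop within error. The push on the gate was steady at 10 to 12 N with no movement over the last half second.
- **Bystanders:** in the last pictures the pink can, the hammer, the flange and the second brown can look unmoved. The magnet and the first brown can were partly hidden by the arm in the top view, but other views show them in place. I judged this by eye and did not measure it. No check failed.

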